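# Hook the light switch home behind the guard

## Task

Take the bent brass hook from its wooden rest, reach over the clear guard on the turntable and, with the hook only, draw the red slide switch behind it fully home towards the guard. Its contacts are worn: keep it pulled against its stop with about 10 N for a good second without a break, and never pull with as much as 20 N. Then lay the hook back upright in its rest as it was, without leaning on the guard or disturbing the ornaments.

Things in the scene. Friction and masses are not known exactly. Their poses are not given: they have to be found in the camera images.
- turntable: Dark walnut lazy-susan, a disc 360 mm across, top 32 mm above the granite; it does not turn. Origin on the granite under its centre, z up. Its +x points from the guard to the switch (roughly away from the robot), y runs along the guard. It carries the guard, the light box with the switch and four loose ornaments.
- guard: Clear acrylic panel with two wooden posts and a brass top rail, standing on the turntable: 144 mm long along y, 10 mm thick along x, 75 mm tall, so its top is 107 mm above the granite. Origin at the middle of its foot, 20 mm in +x from the turntable's centre; axes as the turntable.
- light_box: White light box, fixed: 100 x 70 mm, spans turntable x = 25 to 125 mm, top 46 mm up; origin at the turntable's centre, level with its top. On it a grey 2 mm bezel bears the red upright fin: 6 mm thick (x), 26 wide (y), at y = 0, top 74 mm up. Fin centre at off: x = 78 mm, at home 54 mm, but the bezel was fitted by hand up to 8 mm off either way in x (it shifts both; not measured): feel for it.
- slide (a joint): Travel of the red fin in m: 0 is fully off, 0.024 fully home against its rigid stop; it grows as the fin moves in the turntable's -x, towards the guard. It starts between 0 and 0.006, resists with about 2.5 N of friction (a little more when moved fast) and stays where it is left. Pull on the fin's back face, the one away from the guard.
- hook: Bent hook, about 180 g. Wooden handle block 110 mm long (x), 16 wide (y), 30 tall (z); origin at the centre of its underside, z up. A 7 mm brass rod runs ahead (+x) from it at its mid-height, then bends straight down at x = 165 mm to a tip 63.5 mm below the origin. Balances about 20 mm ahead of the origin. Grip the handle across its width, from above, between the forks.
- hook_tip (a point): Lowest point of the hook's downturned end: 165 mm ahead of the hook's origin and 63.5 mm below it.
- rest: Fixed wooden rest, base 130 x 90 mm; origin on the granite under its middle. Two forks, 14 mm thick, at x = +42 and -42 mm hold the handle, underside 85 mm above the granite; 70 mm is free between them. Cheeks rise 18 mm beside the handle; the slot is 23 mm wide below, flaring to 33 mm. The hook lies along x, bent end to +x, within 6 mm of centred.
- town_hall: White ceramic town hall with blue roof and tower, 62 x 78 mm, 124 mm tall, loose on the turntable beside the switch (+y side). Origin under its centre.
- train_car: Silver metal train car, 88 x 36 mm, 46 mm tall, loose on the turntable at the switch's -y side. Origin under its centre.
- dome: Clear acrylic dome with a small green tree in it, 84 mm across, 80 mm tall, loose on the near half of the turntable, -y side. Origin under its centre.
- wreath: Green glass wreath lying flat, 86 mm across, 18 mm tall, loose on the near half of the turntable, +y side. Origin under its centre.

How it is judged:
By the outcome, as a careful person would: the job done as asked, in the order asked, and still so for the second after the job is handed in, with the robot touching nothing.
It also fails if it takes over 72 s, if anything falls off the work surface, if the arm or the gripper's body presses on something with over 40 N, if the wrist force passes 120 N, or if a joint passes its speed limit or range.

## Robot

A 7-joint arm with a two-finger parallel gripper is mounted at the origin on the work surface. World frame = base frame: x ahead of the robot, y to its left, z up, the work surface at z = 0. Lengths are in mm, angles in degrees, forces in N, time in s.
With the tool pointing down it reaches from about 350 to 900 mm from the base axis. Payload 8.1 kg.
Tool frame: the origin (TCP) lies between the finger pads; the fingertips stand 17 mm ahead of it and the grasp point (between the pads) lies 2 mm behind it; x points along the fingers, y is the direction in which the jaws open and shut, and the axes are right-handed (so a half turn about x gives the same grasp; the last joint's range is limited). The gripper opens to 92 mm and grips with 3 to 60 N. Pads are 19 mm wide; open, the fingers measure 130 mm over their backs; the gripper's body (75 mm by 190 mm) begins 47 mm behind the grasp point.
Start: joints at [-77.154, 24.895, 1.432, 90.138, -0.665, 64.973, -4.303], TCP at [200.661, 591.926, 243.742] pointing down, gripper open.
Joint ranges: [-149.89, 149.89], [-25.12, 119.58], [-72.63, 75.52], [4.76, 147.25], [-75.54, 255.54], [6.69, 114.76], [-157.13, 157.13]. Speed limits (degrees/s): [127.2, 127.2, 172.46, 172.46, 180, 180, 180].

## Interface

Orientations are given as [roll, pitch, yaw] about the fixed x, y, z axes, in that order (R = Rz(yaw) Ry(pitch) Rx(roll)).
In Python, from cell import arm gives the robot as it stands.
- The arm moves only by the tool send_rows, never from a script. Its argument "commands" is text: rows parted by semicolons, each of 5 numbers parted by spaces: the opening in per cent of the stroke, from 0 (shut) to 100 (fully open), then the shift along the world's x, y, z as a fraction of full scale, then the turn about the world's z as a fraction of full scale. In form: gripper tx ty tz yaw; .... A call has 1 to 8 rows; each row is the pose to reach, as a shift and turn from the pose commanded when the call began, turning the shorter way round; what a row does not reach only later rows make up. Full scale, the value 1, is 0.3 m for a shift and pi rad for a turn. A row lasts 1/8 s, in which the tool goes at most 62.5 mm and 10.7 degrees, less where a joint would pass 70% of its speed; a pose out of reach is approached as far as the arm can. A call with a number of a shift or a turn outside -1 to 1 is refused whole. A call with a gripper value outside its range is refused whole. The fingers move at their own pace and stop on an object; "squeeze" is the grip in N (left out, the last holds). Time passes only in rows, so rows that repeat a pose let the fingers close. It gives the time, the measured TCP pose, the force and the opening at its end, in the units of the state.
- arm.state(): the state, without advancing time (a new reading comes with each control period).
- arm.read_camera(name): name is "scene" or "top" or "wrist"; returns a dict with "frame" (384x512x3 uint8, red, green, blue), "K" (3x3 intrinsics, pixels), "R" (3x3) and "t" (3): a world point X has camera coordinates R X + t. Camera axes: x right, y down, z forward; pixel columns grow to the right and rows downward; lengths in mm; the calibration is good to about 2 mm. A picture is of the moment at which its call begins. There is no depth.
- arm.hand_in(): hands the job in, once; it reports no verdict.
Trained networks look in a picture, given as the dict that the camera call returned (one of the last four; its "shot" number tells which), for a name from the list of things; names that differ only in an ending like _2 or _b are one class to them, and where a whole thing is asked for, a point or a joint stands for the part that bears it (a point fixed in the world has none). Each returns a list of dicts, best first, with "p" (0 to 1); they miss things now and then, are a little off and sometimes report something else, mostly with a low value. They report only what shows in the picture. A call takes as long as a camera call.
- arm.search_frame(picture, query): "location" ([row, column] in pixels, amid what is visible of it).
- arm.mark_of(picture, query): "location" ([row, column] in pixels: a listed point, or the origin of a listed thing).
The state is a dict: "clock": time; "q": joint angles; "joint_vel": joint speeds; "effort": joint torques, N m; "position": TCP position; "tcp_rot": TCP orientation; "contact_force": force on the tool from outside, world axes, zero at the start; "ft_torque": the same for the moment, N m; "gripper_width": finger opening in mm.
Only numpy, scipy, OpenCV 4.12 (cv2) and the standard library are available. Lean on these libraries where they do the work, as an engineer would, in place of code of your own. Each camera call takes 0.05 s, during which the arm holds its last target. There are 200 camera calls.

## Working session

There is one attempt and no reset: what is moved stays moved. The work goes in short steps, Python scripts to look and compute and a tool call to move; the robot and the scene stay as the last step left them, time stands still between calls to the robot, and variables do not carry over. Pictures are saved under pics/ and viewed, about 8 in all and at most 12, crops included, and the job is handed in when it is done.

Besides the shell and the picture viewer there is one more tool, called after ">>>" as name(argument=value, ...) on one line, values as JSON. send_rows: Moves the arm, as the interface text tells. Shift numbers are shares of 0.3 m and turn numbers shares of pi rad, none past 1 either way. Its arguments: {"type":"object","properties":{"commands":{"type":"string"},"squeeze":{"type":"number"}},"required":["commands"]}

```bash
mkdir -p pics
cat > h.py <<'E'
import numpy as np, cv2
from cell import arm
def ray(c,px):
    r,cl=px; d=np.linalg.inv(c["K"])@np.array([cl,r,1.]); R=np.array(c["R"]);t=np.array(c["t"])
    return -R.T@t, R.T@d
def atz(c,px,z):
    o,d=ray(c,px); return o+d*(z-o[2])/d[2]
def proj(c,X):
    p=np.array(c["K"])@(np.array(c["R"])@np.array(X,float)+np.array(c["t"])); return p[:2]/p[2]
def save(c,n): cv2.imwrite("pics/"+n,cv2.cvtColor(c["frame"],cv2.COLOR_RGB2BGR))
def tri(a,b):
    A=np.zeros((3,3));v=np.zeros(3)
    for o,d in (a,b):
        d=d/np.linalg.norm(d);P=np.eye(3)-np.outer(d,d);A+=P;v+=P@o
    return np.linalg.solve(A,v)
E
python3 - <<'E'
from h import *
np.set_printoptions(precision=1,suppress=True)
s=arm.state();print(s)
cs={n:arm.read_camera(n) for n in("scene","top")}
for n,c in cs.items(): save(c,n+"0.png"); print(n,ray(c,(192,256)))
for q in["turntable","guard","light_box","hook","hook_tip","rest","slide","town_hall","train_car","dome","wreath"]:
    L={}
    for n,c in cs.items():
        m=arm.mark_of(c,q)[:1]; print(q,n,[(x["p"],x["location"]) for x in m])
        if m:L[n]=ray(c,m[0]["location"])
    if len(L)==2: print("   ",tri(L["scene"],L["top"]))
a,b=cs["scene"]["frame"],cs["top"]["frame"]
E
```

```text
{'clock': 0.0, 'q': array([-77.2,  24.9,   1.4,  90.2,  -0.7,  65. ,  -4.3]), 'joint_vel': array([-0. ,  0. ,  0. ,  0.1,  0. ,  0.2, -0. ]), 'effort': array([  0. , -66.8,   1. , -31.4,  -0.1,   0. ,   0. ]), 'position': array([200.5, 591.4, 243. ]), 'tcp_rot': array([ -84.3,   89.9, -103. ]), 'contact_force': array([ 0.4,  0. , -0.1]), 'ft_torque': array([-0.,  0.,  0.]), 'gripper_width': 91.71157856637133}
scene (array([1060.1,  581.4,  780.2]), array([-0.5, -0.6, -0.7]))
top (array([411.6,  14.3, 894.1]), array([ 0.2,  0. , -1. ]))
turntable scene [(0.84, [266.8, 319.2])]
turntable top [(0.67, [216.3, 162.5])]
    [580.6 240.2  -2.3]
guard scene [(0.77, [261.6, 312.9])]
guard top [(0.77, [205.2, 162.4])]
    [600.  233.6  28.4]
light_box scene [(0.79, [254.9, 319.7])]
light_box top []
hook scene [(0.72, [149.4, 211.6])]
hook top [(0.63, [203.6, 360.0])]
    [ 567.5 -197.4   93.7]
hook_tip scene [(0.8, [193.1, 163.8])]
hook_tip top [(0.69, [143.3, 342.0])]
    [ 732.9 -192.8   28.1]
rest scene [(0.94, [173.8, 212.2])]
rest top []Traceback (most recent call last):
  File "<stdin>", line 9, in <module>
ValueError: it knows: dome, guard, hook, hook_tip, light_box, rest, town_hall, train_car, turntable, wreath
```

Run:
```python
from h import *
a=cv2.imread("pics/scene0.png");b=cv2.imread("pics/top0.png")
cv2.imwrite("pics/both0.png",cv2.resize(np.hstack([a,b]),(800,300)))
```

```text
(no output)
```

View pics/scene0.png

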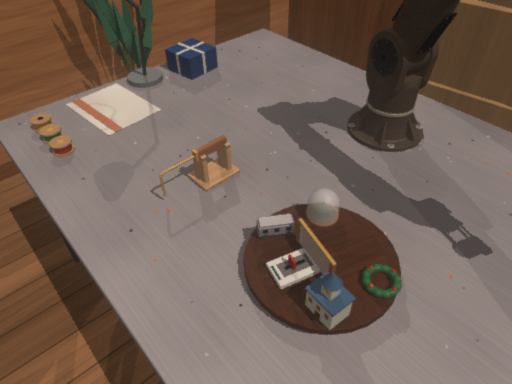

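View pics/top0.png

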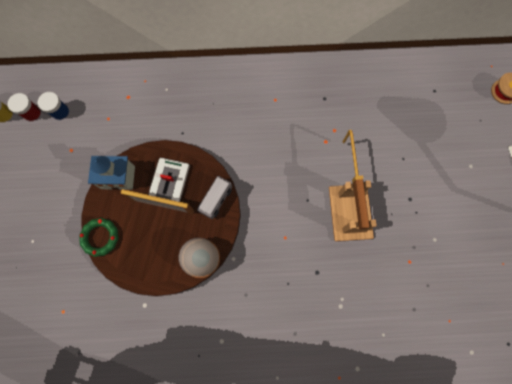

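Run:
```python
from h import *
np.set_printoptions(precision=1,suppress=True)
c=arm.read_camera("top"); s=arm.read_camera("scene")
f=c["frame"]
o,d=ray(c,(192,256))
# guesses
for n,z,pts in [("rail",107,[(191,122),(206,187)]),("handle",115,[(180,359.5),(227,364)]),("rod",100,[(132,350),(178,357)]),("tipbottom",21.5,[(143.3,342)])]:
    print(n,[atz(c,p,z) for p in pts])
for q in["turntable","guard","light_box","hook","hook_tip","rest"]:
    for n,cc in(("top",c),("scene",s)):
        for k in(arm.mark_of,):
            print(q,n,[(x["p"],x["location"]) for x in k(cc,q)[:1]])
# disc edge mask
im=cv2.cvtColor(f,cv2.COLOR_RGB2HSV)
m=((f.max(2)<75)).astype(np.uint8); m[:120]=0;m[310:]=0;m[:,260:]=0
m=cv2.morphologyEx(m,cv2.MORPH_CLOSE,np.ones((25,25)))
cs,_=cv2.findContours(m,0,2); k=max(cs,key=cv2.contourArea); h=cv2.convexHull(k)
P=np.array([atz(c,(p[0][1],p[0][0]),32)[:2] for p in h],np.float32)
print("circle",cv2.minEnclosingCircle(P), len(P), cv2.fitEllipse(P))
red=(f[...,0]>140)&(f[...,1]<60)&(f[...,2]<60); red[:,:150]=0;red[:,195:]=0;red[:160]=0;red[200:]=0
ys,xs=np.nonzero(red); print("fin px",xs.mean(),ys.mean(),atz(c,(ys.mean(),xs.mean()),70))
crop=np.hstack([cv2.resize(f[130:300,75:245],(400,400),interpolation=2),cv2.resize(f[115:245,300:430],(400,400),interpolation=2)])
cv2.imwrite("pics/crop1.png",crop[...,::-1])
```

```text
rail [array([617.3, 298.2, 107. ]), array([578.8, 162.7, 107. ])]
handle [array([ 615.1, -197.9,  115. ]), array([ 516.5, -196.5,  115. ])]
rod [array([ 728.6, -192.8,  100. ]), array([ 623.7, -197.1,  100. ])]
tipbottom [array([ 732.1, -191.3,   21.5])]
turntable top [(0.73, [214.5, 159.7])]
turntable scene [(0.69, [269.7, 320.6])]
guard top [(0.82, [205.5, 162.5])]
guard scene [(0.84, [261.2, 312.9])]
light_box top []
light_box scene [(0.81, [254.6, 319.9])]
hook top [(0.66, [204.1, 357.3])]
hook scene [(0.94, [151.2, 210.3])]
hook_tip top [(0.74, [141.0, 341.5])]
hook_tip scene [(0.73, [193.0, 161.9])]
rest top [(0.84, [212.3, 348.4])]
rest scene [(0.78, [173.4, 214.0])]
circle ((592.4967041015625, 223.65525817871094), 204.71417236328125) 42 ((579.5300903320312, 232.3673858642578), (348.7028503417969, 390.1127014160156), 145.33970642089844)
fin px 165.6086956521739 176.43478260869566 [655.6 216.7  70. ]
```

View pics/crop1.png

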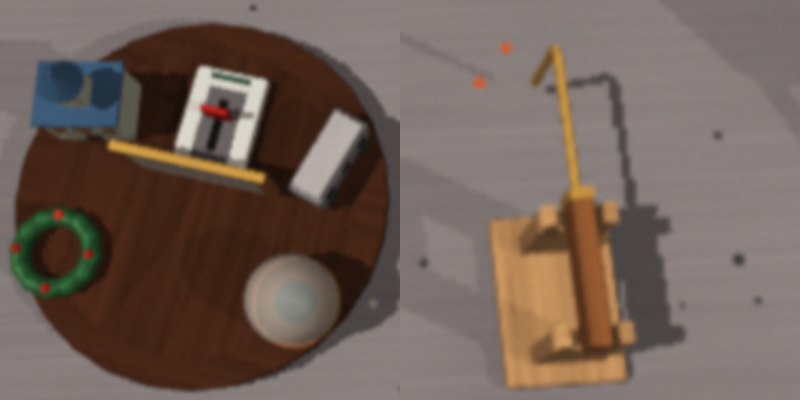

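Run:
```python
from h import *
from scipy.spatial.transform import Rotation as Ro
np.set_printoptions(precision=3,suppress=True)
s=arm.state(); R=Ro.from_euler("xyz",s["tcp_rot"],degrees=True).as_matrix(); print(R, "jaw yaw",np.degrees(np.arctan2(R[1,1],R[0,1])))
c=arm.read_camera("top"); sc=arm.read_camera("scene")
print("disc",atz(c,(217.6,160.9),32))
for n,p,z in[("dome",(130+300*.425,75+292*.425),100),("railL",(191.6,121.3),107),("railR",(206.5,187.2),107),("bend",(130.6,350.4),100),("hnear",(228.4,365),115),("hfar",(179,359),115)]: print(n,atz(c,p,z))
def red(c,b):
    f=c["frame"].astype(int);m=(f[...,0]>110)&(f[...,1]<60)&(f[...,2]<60);k=np.zeros_like(m);k[b[0]:b[1],b[2]:b[3]]=1;m&=k
    ys,xs=np.nonzero(m);return ys.mean(),xs.mean(),ys.min(),ys.max(),xs.min(),xs.max(),len(xs)
a=red(c,(165,190,150,195));b=red(sc,(245,275,280,305));print(a,b,tri(ray(c,a[:2]),ray(sc,b[:2])))
```

```text
[[ 0.     0.321  0.947]
 [ 0.     0.947 -0.321]
 [-1.     0.    -0.   ]] jaw yaw 71.27119299168494
disc [570.93  235.593  32.   ]
dome [472.701 139.864 100.   ]
railL [616.119 299.601 107.   ]
railR [577.745 162.316 107.   ]
bend [ 731.787 -194.029  100.   ]
hnear [ 513.515 -198.204  115.   ]
hfar [ 617.327 -197.096  115.   ]
(np.float64(176.48275862068965), np.float64(165.86206896551724), np.int64(175), np.int64(178), np.int64(161), np.int64(170), 29) (np.float64(261.25925925925924), np.float64(292.7037037037037), np.int64(256), np.int64(268), np.int64(289), np.int64(295), 27) [655.704 218.909  64.683]
```

>>> send_rows(commands="100 0.42 -0.88 0 0.111;100 0.42 -0.88 0 0.111;100 0.42 -0.88 0 0.111;100 0.42 -0.88 0 0.111;100 0.42 -0.88 0 0.111;100 0.42 -0.88 0 0.111")

```text
clock: 2.25
position: [328.4, 324.8, 244.1]
tcp_rot: [-26.3, 89.9, -25.4]
contact_force: [-0.1, 1.3, -0.7]
gripper_width: 91.3
```

>>> send_rows(commands="100 0.42 -0.88 0 0;100 0.42 -0.88 0 0;100 0.42 -0.88 0 0;100 0.42 -0.88 0 0;100 0.42 -0.88 0 0;100 0.42 -0.88 0 0")

```text
clock: 3.0
position: [454.0, 61.8, 243.9]
tcp_rot: [-31.7, 89.9, -30.8]
contact_force: [0.1, 1.4, 0.3]
gripper_width: 91.6
```

>>> send_rows(commands="100 0.36 -0.87 0 0;100 0.36 -0.87 0 0;100 0.36 -0.87 0 0;100 0.36 -0.87 0 0;100 0.36 -0.87 0 0;100 0.36 -0.87 0 0;100 0.36 -0.87 0 0")

```text
clock: 3.88
position: [561.1, -194.5, 243.3]
tcp_rot: [112.0, 89.9, 113.4]
contact_force: [1.0, -0.4, -0.1]
gripper_width: 92.1
```

Run:
```python
from h import *
np.set_printoptions(precision=1,suppress=True)
w=arm.read_camera("wrist"); save(w,"w1.png"); s=arm.state(); print(s["position"],s["tcp_rot"],ray(w,(192,256)))
for q in("hook","hook_tip","rest"):
    for x in arm.mark_of(w,q)[:1]: print(q,x["p"],x["location"],atz(w,x["location"],{"hook":85,"hook_tip":21.5,"rest":0}[q]))
```

```text
[ 561.  -194.3  243.5] [102.7  89.9 104.1] (array([ 489.5, -197.8,  384.6]), array([ 0.3, -0. , -1. ]))
hook 0.64 [192.5, 255.9] [ 572.6 -199.5   85. ]
rest 0.55 [172.2, 258.4] [ 569.  -197.3    0. ]
```

View pics/w1.png

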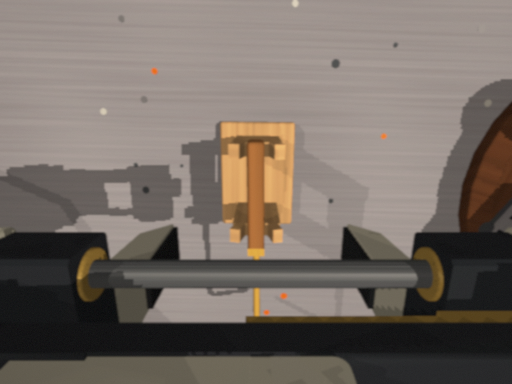

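Run:
```python
from h import *
np.set_printoptions(precision=1,suppress=True)
w=arm.read_camera("wrist")
for n,p,z in[("near",(141,256),115),("far",(249,256.3),115),("rod",(315,257),103.5),("forkN",(151,257),103),("forkF",(236,257),103)]: print(n,atz(w,p,z))
print(arm.state()["position"])
```

```text
near [ 517.4 -201.1  115. ]
far [ 621.1 -198.7  115. ]
rod [ 704.8 -196.3  103.5]
forkN [ 527.8 -200.1  103. ]
forkF [ 612.7 -198.3  103. ]
[ 560.8 -195.7  243.9]
```

>>> send_rows(commands="100 0.07 -0.007 0 0;100 0.07 -0.007 -0.15 0;100 0.07 -0.007 -0.3 0;100 0.07 -0.007 -0.4 0;100 0.07 -0.007 -0.45 0;100 0.07 -0.007 -0.487 0;100 0.07 -0.007 -0.487 0;100 0.07 -0.007 -0.487 0")

```text
clock: 5.12
position: [582.3, -199.4, 98.7]
tcp_rot: [-12.9, 89.9, -11.6]
contact_force: [0.8, 0.3, 0.8]
gripper_width: 92.3
```

Run:
```python
from h import *
np.set_printoptions(precision=1,suppress=True)
w=arm.read_camera("wrist"); save(w,"w2.png"); s=arm.state(); print(s["position"],s["contact_force"],s["q"])
```

```text
[ 582.3 -199.4   98.7] [-0.3 -0.8 -0.6] [ -0.   33.5  20.6 101.7 -15.3  47.5 119.1]
```

View pics/w2.png

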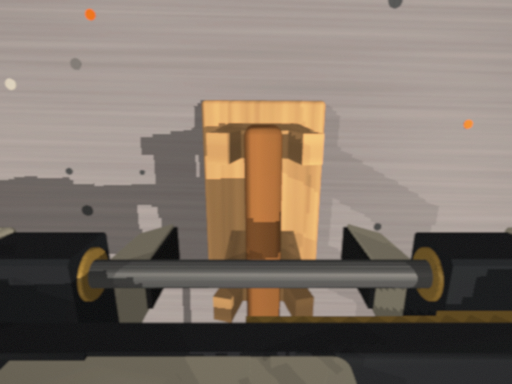

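>>> send_rows(commands="100 0 0.003 0 0;0 0 0.003 0 0;0 0 0.003 0 0;0 0 0.003 0 0;0 0 0.003 0 0;0 0 0.003 0 0;0 0 0.003 0 0;0 0 0.003 0 0", squeeze=55)

```text
clock: 6.18
position: [581.7, -198.3, 97.6]
tcp_rot: [105.0, 90.0, 106.3]
contact_force: [-1.2, 0.6, 0.2]
gripper_width: 26.5
```

>>> send_rows(commands="0 0 0.003 0 0;0 0 0.003 0 0;0 0 0.003 0 0")

```text
clock: 6.55
position: [581.7, -197.3, 97.6]
tcp_rot: [97.0, 90.0, 98.3]
contact_force: [-0.1, 0.7, 1.2]
gripper_width: 15.4
```

>>> send_rows(commands="0 0 0 0.03 0;0 0 0 0.1 0;0 0 0 0.2 0;0 0 0 0.3 0;0 0 0 0.4 0;0 0 0 0.4 0;0 0 0 0.4 0")

```text
clock: 7.42
position: [581.2, -197.1, 217.0]
tcp_rot: [151.1, 89.9, 152.4]
contact_force: [0.1, -0.1, -2.5]
gripper_width: 15.5
```

Run:
```python
from h import *
from scipy.spatial.transform import Rotation as Ro
np.set_printoptions(precision=2,suppress=True)
w=arm.read_camera("scene"); t=arm.read_camera("top"); s=arm.state(); print(s["clock"],s["position"],s["contact_force"],s["q"])
R=Ro.from_euler("xyz",s["tcp_rot"],degrees=True).as_matrix(); print("jaw yaw",np.degrees(np.arctan2(R[1,1],R[0,1])))
m=arm.mark_of(w,"hook_tip")[:1];n=arm.mark_of(t,"hook_tip")[:1]
print(m,n)
if m and n: print(tri(ray(w,m[0]["location"]),ray(t,n[0]["location"])))
o=s["position"]
print("expect tip", o[0]-13+165, o[2]-98-63.5+85)
f=w["frame"];g=t["frame"]
cv2.imwrite("pics/c3.png",np.hstack([cv2.resize(f[60:220,100:300],(450,360),interpolation=2),cv2.resize(g[80:240,270:430],(350,360),interpolation=2)])[...,::-1])
```

```text
7.525 [ 580.95 -197.    216.38] [ 0.08  1.16 -1.99] [ -2.52  26.06  23.62  95.18 -11.57  61.31 115.82]
jaw yaw 91.25551844631171
[{'location': [163.6, 154.5], 'p': 0.55}] [{'location': [123.4, 351.8], 'p': 0.78}]
[ 738.14 -193.35  134.18]
expect tip 732.9497838007389 139.8821654970381
```

View pics/c3.png

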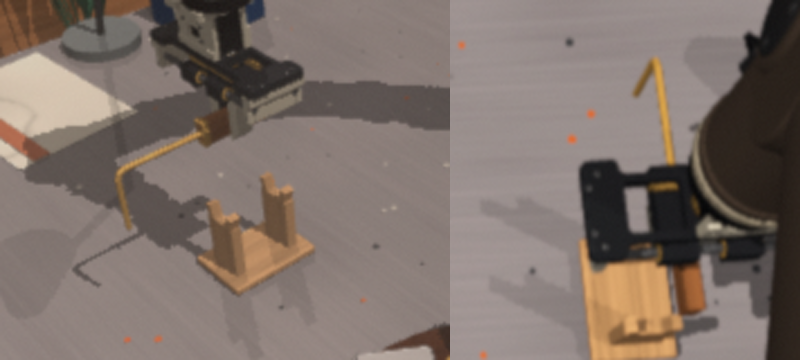

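>>> send_rows(commands="0 -0.01 0.05 0.06 0;0 -0.03 0.2 0.06 -0.03;0 -0.05 0.4 0.06 -0.06;0 -0.07 0.6 0.06 -0.094;0 -0.093 0.753 0.06 -0.094;0 -0.093 0.753 0.06 -0.094")

```text
clock: 8.38
position: [553.0, 34.8, 236.4]
tcp_rot: [106.8, 89.8, 91.6]
contact_force: [0.3, -0.5, -0.9]
gripper_width: 16.0
```

>>> send_rows(commands="0 -0.02 0.15 0 0;0 -0.04 0.32 0 0;0 -0.06 0.5 0 0;0 -0.08 0.65 0 0;0 -0.093 0.753 0 0;0 -0.093 0.753 0 0;0 -0.093 0.753 0 0")

```text
clock: 9.25
position: [526.1, 253.5, 236.2]
tcp_rot: [-15.0, 90.0, -30.7]
contact_force: [-0.0, -0.6, -2.4]
gripper_width: 15.5
```

```bash
cat > look.py <<'E'
from h import *
import sys
from scipy.spatial.transform import Rotation as Ro
np.set_printoptions(precision=2,suppress=True)
w=arm.read_camera("scene"); t=arm.read_camera("top"); s=arm.state(); print(s["clock"],s["position"],s["contact_force"],s["q"])
R=Ro.from_euler("xyz",s["tcp_rot"],degrees=True).as_matrix(); print("jaw yaw",np.degrees(np.arctan2(R[1,1],R[0,1])))
m=arm.mark_of(w,"hook_tip")[:1];n=arm.mark_of(t,"hook_tip")[:1]
print(m,n)
if m and n: print(tri(ray(w,m[0]["location"]),ray(t,n[0]["location"])))
f=w["frame"];g=t["frame"]
cv2.imwrite("pics/"+sys.argv[1],np.hstack([cv2.resize(f[190:330,240:400],(457,400),interpolation=2),cv2.resize(g[140:280,100:220],(343,400),interpolation=2)])[...,::-1])
E
python3 look.py c4.png
```

```text
9.35 [526.31 252.83 236.08] [ 0.6   0.78 -2.23] [-46.43  21.91  21.42  97.98  -8.86  61.77  51.99]
jaw yaw 74.20667128223907
[{'location': [234.5, 282.3], 'p': 0.96}] [{'location': [156.5, 157.0], 'p': 0.75}]
[673.97 209.49 159.19]
```

View pics/c4.png

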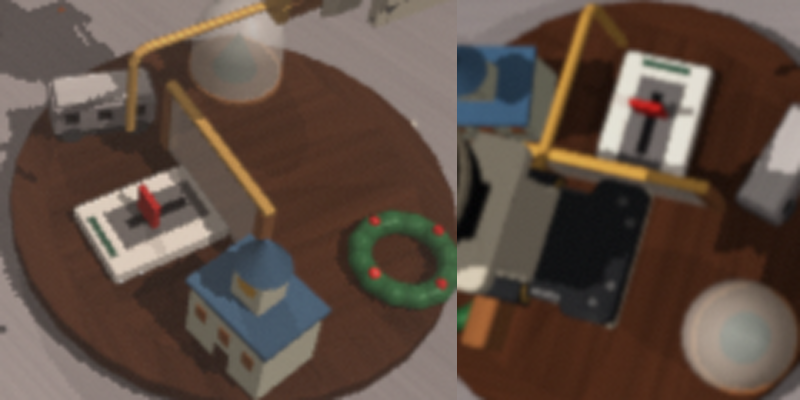

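Run:
```python
from h import *
np.set_printoptions(precision=1,suppress=True)
w=arm.read_camera("scene"); t=arm.read_camera("top")
S=lambda x,y,z:atz(w,(190+y*.35,240+x*.35),z)
T=lambda x,y,z:atz(t,(140+y*.35,100+(x-457)*.35),z)
a=[S(75,215,46),S(178,168,46),S(228,232,46),S(120,281,46)]
b=[T(713,67,46),T(627,52,46)]
print(np.array(a),np.array(b))
print("back mid scene",(a[0]+a[3])/2,"top",(b[0]+b[1])/2)
print("fin top", T(648,104,74),S(148,187,74),"fin base/centre", T(648,107,70))
print("rail scene",S(174,86,107),S(270,212,107))
```

```text
[[695.7 179.5  46. ]
 [602.1 200.5  46. ]
 [618.4 269.8  46. ]
 [710.9 246.3  46. ]] [[691.  168.   46. ]
 [706.9 237.   46. ]]
back mid scene [703.3 212.9  46. ] top [699.  202.5  46. ]
fin top [654.3 213.   74. ] [650.1 212.6  74. ] fin base/centre [653.1 213.9  70. ]
rail scene [582.9 172.1 107. ] [619.8 303.9 107. ]
```

>>> send_rows(commands="0 0 0 -0.08 0;0 0 0 -0.16 0;0 0 0 -0.22 0;0 0 0 -0.26 0;0 0 0 -0.28 0;0 0 0 -0.28 0")

```text
clock: 10.3
position: [525.9, 254.4, 151.7]
tcp_rot: [-123.7, 90.0, -139.4]
contact_force: [0.6, 0.0, -1.7]
gripper_width: 15.7
```

>>> send_rows(commands="0 0 0 -0.02 0;0 0 0 -0.04 0;0 0 0 -0.06 0;0 0 0 -0.06 0")

```text
clock: 10.8
position: [525.5, 254.3, 133.0]
tcp_rot: [-132.7, 89.9, -148.3]
contact_force: [-0.4, -0.4, -2.2]
gripper_width: 15.9
```

```bash
python3 look.py c5.png
```

```text
10.9 [525.91 254.41 133.62] [-0.35  0.92 -1.92] [-44.71  28.24  19.29 104.44 -11.89  49.3   54.57]
jaw yaw 74.32856288368815
[{'location': [264.1, 280.0], 'p': 0.9}] [{'location': [173.7, 165.0], 'p': 0.55}]
[671.69 212.97  60.78]
```

View pics/c5.png

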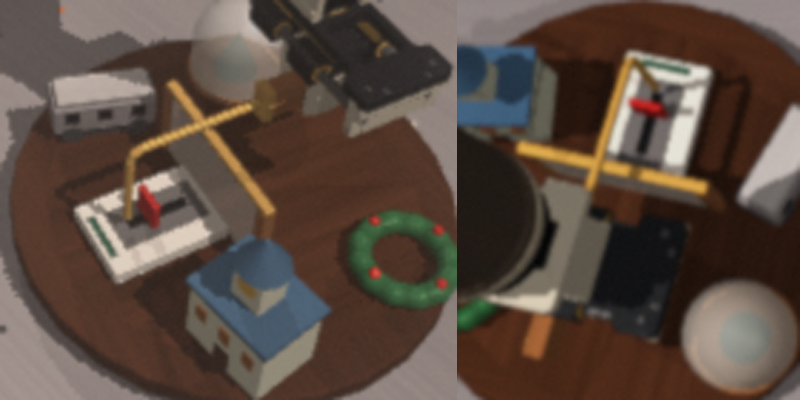

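>>> send_rows(commands="0 -0.005 0.0012 0 0;0 -0.010 0.0025 0 0;0 -0.015 0.0037 0 0;0 -0.020 0.005 0 0;0 -0.025 0.0062 0 0;0 -0.030 0.0075 0 0;0 -0.030 0.0075 0 0")

```text
clock: 11.88
position: [516.7, 256.7, 133.6]
tcp_rot: [-174.9, 90.0, 169.4]
contact_force: [-0.1, 0.4, -2.6]
gripper_width: 15.8
```

>>> send_rows(commands="0 -0.0032 0.0008 0 0;0 -0.0065 0.0016 0 0;0 -0.0065 0.0016 0 0")

```text
clock: 12.25
position: [514.8, 257.2, 133.6]
tcp_rot: [123.9, 90.0, 108.2]
contact_force: [1.1, -0.0, -2.1]
gripper_width: 16.0
```

>>> send_rows(commands="0 -0.0032 0.0008 0 0;0 -0.0065 0.0016 0 0;0 -0.0065 0.0016 0 0")

```text
clock: 12.62
position: [513.3, 257.5, 133.7]
tcp_rot: [13.9, 90.0, -1.8]
contact_force: [2.0, 0.1, -3.1]
gripper_width: 15.4
```

```bash
python3 look.py c6.png
python3 - <<'E'
from h import *
F=[]
for i in range(8): 
    arm.read_camera("top"); F.append(arm.state()["contact_force"])
F=np.array(F);print(F.mean(0),F.std(0),arm.state()["position"])
E
```

```text
12.725 [513.31 257.52 133.72] [ 2.39 -1.35 -3.2 ] [-45.81  27.39  19.31 105.89 -11.68  48.61  53.56]
jaw yaw 74.31946006336649
[{'location': [262.7, 287.8], 'p': 0.93}] [{'location': [175.2, 168.9], 'p': 0.89}]
[661.55 212.45  57.91]
[ 2.36107086 -0.61720547 -3.05572485] [0.43015495 0.61698107 0.53628742] [513.00529645 257.59541216 133.66827144]
```

>>> send_rows(commands="0 -0.0065 0.0016 0 0;0 -0.013 0.0033 0 0;0 -0.0195 0.0049 0 0;0 -0.026 0.0065 0 0;0 -0.0325 0.0081 0 0;0 -0.039 0.0098 0 0;0 -0.044 0.011 0 0;0 -0.044 0.011 0 0")

```text
clock: 14.22
position: [499.5, 261.1, 133.6]
tcp_rot: [169.5, 90.0, 153.9]
contact_force: [2.3, 0.2, -2.4]
gripper_width: 16.0
```

>>> send_rows(commands="0 -0.0032 0.0008 0 0;0 -0.0032 0.0008 0 0")

```text
clock: 14.48
position: [498.7, 261.2, 133.7]
tcp_rot: [96.7, 90.0, 81.1]
contact_force: [2.6, -0.6, -3.1]
gripper_width: 15.4
```

>>> send_rows(commands="0 -0.0032 0.0008 0 0;0 -0.0032 0.0008 0 0")

```text
clock: 14.72
position: [497.8, 261.5, 133.7]
tcp_rot: [83.1, 90.0, 67.4]
contact_force: [2.8, 0.1, -3.1]
gripper_width: 15.7
```

>>> send_rows(commands="0 -0.0032 0.0008 0 0;0 -0.0032 0.0008 0 0")

```text
clock: 14.98
position: [496.8, 261.7, 133.7]
tcp_rot: [126.4, 90.0, 110.7]
contact_force: [1.9, 0.1, -2.1]
gripper_width: 16.0
```

>>> send_rows(commands="0 -0.0032 0.0008 0 0;0 -0.0032 0.0008 0 0")

```text
clock: 15.22
position: [495.8, 262.0, 133.6]
tcp_rot: [164.6, 90.0, 148.9]
contact_force: [1.5, 0.2, -2.8]
gripper_width: 15.5
```

>>> send_rows(commands="0 -0.0032 0.0008 0 0;0 -0.0032 0.0008 0 0")

```text
clock: 15.48
position: [495.6, 261.9, 133.7]
tcp_rot: [13.7, 89.9, -2.0]
contact_force: [5.3, -0.7, -5.1]
gripper_width: 15.9
```

>>> send_rows(commands="0 -0.0032 0.0008 0 0;0 -0.0032 0.0008 0 0")

```text
clock: 15.72
position: [495.3, 261.9, 133.9]
tcp_rot: [14.3, 89.9, -1.5]
contact_force: [6.3, -0.7, -4.6]
gripper_width: 15.8
```

>>> send_rows(commands="0 -0.002 0.0005 0 0;0 -0.003 0.0007 0 0;0 -0.003 0.0007 0 0")

```text
clock: 16.1
position: [495.2, 261.9, 134.0]
tcp_rot: [14.0, 89.8, -1.7]
contact_force: [9.9, -2.7, -7.1]
gripper_width: 15.7
```

```bash
cat > fm.py <<'E'
from h import *
np.set_printoptions(precision=2,suppress=True)
F=[]
for i in range(6): 
    arm.read_camera("top"); F.append(arm.state()["contact_force"])
F=np.array(F);print(F@[.97,-.242,0],F.mean(0),arm.state()["position"],arm.state()["clock"])
E
python3 fm.py
```

```text
[10.56  9.3   9.02  9.72 10.06  9.91] [ 9.67 -1.58 -6.12] [495.14 261.88 133.94] 16.4
```

>>> send_rows(commands="0 0 0 0 0;0 0 0 0 0;0 0 0 0 0;0 0 0 0 0;0 0 0 0 0;0 0 0 0 0;0 0 0 0 0;0 0 0 0 0")

```text
clock: 17.4
position: [495.2, 261.9, 134.0]
tcp_rot: [14.6, 89.8, -1.2]
contact_force: [10.0, -2.3, -6.1]
gripper_width: 15.8
```

```bash
python3 fm.py;python3 look.py c7.png
```

```text
[9.68 9.57 9.18 9.42 9.34 9.59] [ 9.33 -1.7  -6.19] [495.16 261.87 133.94] 17.7
17.8 [495.16 261.92 133.96] [ 9.74 -1.27 -6.62] [-47.52  26.14  19.38 108.01 -11.28  47.53  51.91]
jaw yaw 74.26124839242465
[{'location': [257.8, 295.0], 'p': 0.87}] [{'location': [185.5, 163.1], 'p': 0.78}]
[640.07 220.03  63.5 ]
```

View pics/c7.png

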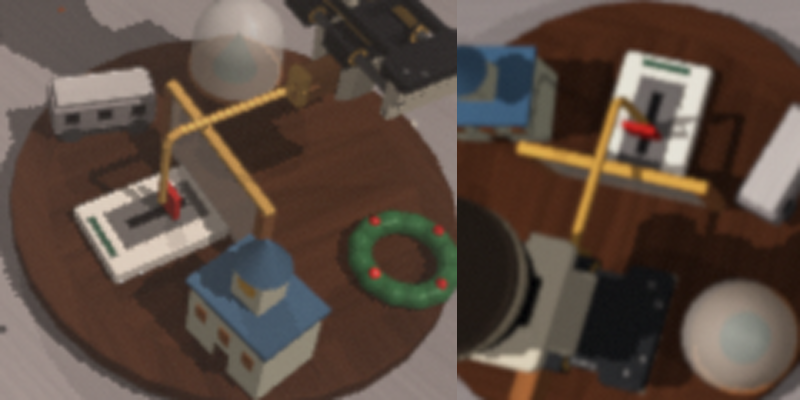

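>>> send_rows(commands="0 -0.0008 0.0002 0 0;0 -0.0008 0.0002 0 0;0 -0.0008 0.0002 0 0;0 -0.0008 0.0002 0 0;0 -0.0008 0.0002 0 0;0 -0.0008 0.0002 0 0;0 -0.0008 0.0002 0 0;0 -0.0008 0.0002 0 0")

```text
clock: 18.9
position: [495.1, 261.9, 134.0]
tcp_rot: [14.1, 89.8, -1.6]
contact_force: [10.8, -1.5, -7.1]
gripper_width: 15.7
```

>>> send_rows(commands="0 0 0 0 0;0 0 0 0 0;0 0 0 0 0")

```text
clock: 19.27
position: [495.1, 261.9, 134.0]
tcp_rot: [13.5, 89.8, -2.2]
contact_force: [10.1, -1.6, -7.5]
gripper_width: 15.8
```

>>> send_rows(commands="0 0.005 -0.0012 0 0;0 0.010 -0.0025 0 0;0 0.02 -0.005 0 0;0 0.03 -0.0075 0 0;0 0.038 -0.0095 0 0;0 0.038 -0.0095 0 0")

```text
clock: 20.02
position: [504.3, 259.7, 133.6]
tcp_rot: [-153.0, 90.0, -168.7]
contact_force: [0.1, 0.4, -1.9]
gripper_width: 15.6
```

>>> send_rows(commands="0 0 0 0.03 0;0 0 0 0.1 0;0 0 0 0.2 0;0 0 0 0.3 0;0 0 0 0.34 0;0 0 0 0.34 0;0 0 0 0.34 0")

```text
clock: 20.9
position: [503.6, 259.6, 234.5]
tcp_rot: [-133.2, 89.9, -148.9]
contact_force: [0.4, 0.2, -2.8]
gripper_width: 15.6
```

```bash
python3 look.py c8.png
```

```text
21.0 [503.68 259.53 234.46] [-0.25 -0.17 -1.67] [-48.56  20.41  21.45 100.41  -8.38  60.87  50.11]
jaw yaw 74.33600145227517
[{'location': [230.1, 293.0], 'p': 0.63}] [{'location': [166.2, 156.0], 'p': 0.69}]
[651.61 213.33 159.47]
```

View pics/c8.png

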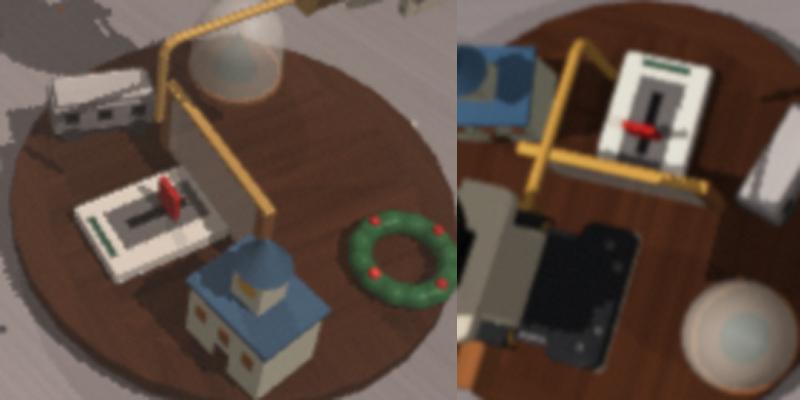

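>>> send_rows(commands="0 0.02 -0.15 0 0;0 0.05 -0.32 0 0.03;0 0.08 -0.5 0 0.06;0 0.11 -0.65 0 0.094;0 0.13 -0.7625 0 0.094;0 0.13 -0.7625 0 0.094;0 0.13 -0.7625 0 0.094")

```text
clock: 21.98
position: [543.1, 31.7, 235.3]
tcp_rot: [143.6, 90.0, 144.9]
contact_force: [0.8, 1.1, -2.2]
gripper_width: 15.5
```

>>> send_rows(commands="0 0.02 -0.15 0 0;0 0.05 -0.32 0 0;0 0.08 -0.5 0 0;0 0.11 -0.65 0 0;0 0.13 -0.7625 0 0;0 0.13 -0.7625 0 0;0 0.13 -0.7625 0 0;0 0.13 -0.7625 0 0")

```text
clock: 22.98
position: [582.6, -195.5, 235.4]
tcp_rot: [102.7, 89.9, 104.1]
contact_force: [0.9, -0.6, -2.4]
gripper_width: 15.9
```

```bash
python3 look.py x.png
python3 - <<'E'
from h import *
for i in range(3): arm.read_camera("top")
print(arm.state()["position"])
E
```

```text
23.075 [ 582.48 -196.18  235.62] [ 0.3   0.39 -2.01] [ -4.08  25.34  25.79  93.81 -12.04  63.62 116.29]
jaw yaw 91.36650867980084
[{'location': [155.4, 155.0], 'p': 0.85}] [{'location': [118.9, 354.7], 'p': 0.63}]
[ 734.54 -191.47  160.89]
[ 582.31288648 -197.44849302  235.7259498 ]
```

>>> send_rows(commands="0 -0.002 0 -0.1 0;0 -0.002 0 -0.2 0;0 -0.002 0 -0.3 0;0 -0.002 0 -0.36 0;0 -0.002 0 -0.39 0;0 -0.002 0 -0.39 0;0 -0.002 0 -0.39 0")

```text
clock: 24.2
position: [582.3, -198.0, 119.7]
tcp_rot: [-14.7, 89.9, -13.4]
contact_force: [0.1, -0.2, -2.5]
gripper_width: 15.4
```

Run:
```python
from h import *
for i in range(2): w=arm.read_camera("wrist")
f=w["frame"];g=arm.read_camera("scene")["frame"]
cv2.imwrite("pics/c9.png",np.hstack([cv2.resize(f[80:330,150:370],(396,450),interpolation=2),cv2.resize(g[110:230,140:260],(400,450),interpolation=2)])[...,::-1]);s=arm.state();print(s["position"],s["contact_force"])
```

```text
[ 582.14768245 -197.8563879   119.45442285] [-0.04816041 -0.5666177  -1.68497534]
```

View pics/c9.png

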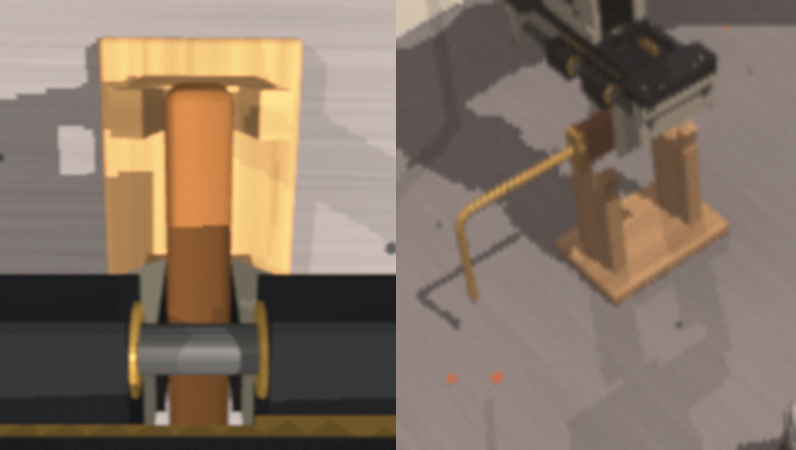

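>>> send_rows(commands="0 0 0 -0.02 0;0 0 0 -0.04 0;0 0 0 -0.055 0;0 0 0 -0.065 0;0 0 0 -0.069 0;0 0 0 -0.069 0;0 0 0 -0.069 0")

```text
clock: 25.22
position: [581.8, -197.8, 98.1]
tcp_rot: [-9.6, 90.0, -8.4]
contact_force: [0.4, -0.3, -1.3]
gripper_width: 15.7
```

>>> send_rows(commands="0 0 0 -0.0015 0;0 0 0 -0.0025 0;0 0 0 -0.0025 0")

```text
clock: 25.6
position: [581.8, -197.7, 97.6]
tcp_rot: [7.4, 90.0, 8.7]
contact_force: [-1.6, 1.1, 4.7]
gripper_width: 15.4
```

>>> send_rows(commands="25 0 0 0.0015 0;40 0 0 0.0015 0;60 0 0 0.0015 0;100 0 0 0.0015 0;100 0 0 0.0015 0;100 0 0 0.0015 0")

```text
clock: 26.35
position: [581.6, -197.8, 97.6]
tcp_rot: [172.9, 90.0, 174.1]
contact_force: [0.3, 0.3, -1.2]
gripper_width: 68.5
```

>>> send_rows(commands="100 0 0 0.03 0;100 0 0 0.1 0;100 0 0 0.2 0;100 0 0 0.35 0;100 0 0 0.5 0;100 -0.3 0 0.6 0;100 -0.5 0 0.6 0;100 -0.5 0 0.6 0")

```text
clock: 27.35
position: [428.6, -198.3, 278.8]
tcp_rot: [33.3, 89.9, 34.4]
contact_force: [0.9, 0.8, -0.0]
gripper_width: 91.9
```

Run:
```python
from h import *
np.set_printoptions(precision=1,suppress=True)
for i in range(3): w=arm.read_camera("scene")
t=arm.read_camera("top")
for q in("hook","hook_tip","town_hall","train_car","dome","wreath"):
    m=arm.mark_of(w,q)[:1];n=arm.mark_of(t,q)[:1]
    if m and n: print(q,tri(ray(w,m[0]["location"]),ray(t,n[0]["location"])))
f=w["frame"];g=t["frame"]
cv2.imwrite("pics/c10.png",np.hstack([cv2.resize(f[110:340,140:410],(470,400),interpolation=2),cv2.resize(g[115:245,320:430],(330,400),interpolation=2)])[...,::-1]);s=arm.state();print(s["clock"],s["position"],s["contact_force"])
```

```text
hook [ 569.2 -196.4   84.2]
hook_tip [ 731.7 -193.5   25.2]
town_hall [673.  338.6  44. ]
train_car [610.2 109.4  47.9]
dome [479.6 148.1  32.1]
wreath [534.1 373.7  31.8]
28.15 [ 431.7 -197.7  277.5] [-0.  -1.1 -0.1]
```

View pics/c10.png

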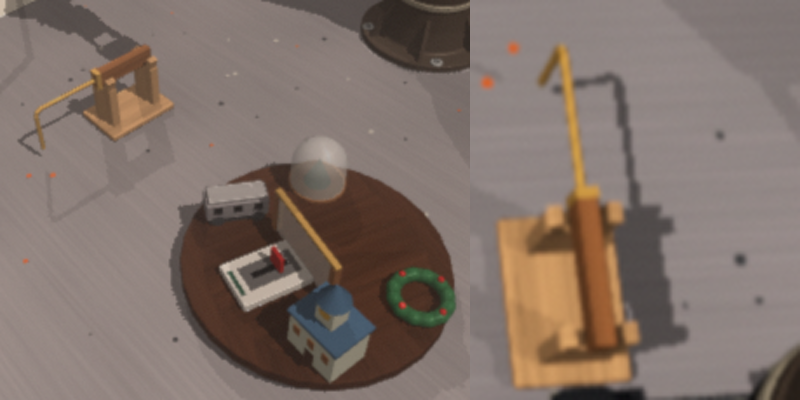

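The hook lies upright in its rest at (569, -196, 84), the fin is at the home end, and the ornaments look unmoved. I'm handing the job in.

```bash
python3 -c "
from cell import arm
print(arm.hand_in())"
```

```text
the job is handed in; nothing more can be done
None
```

I took the hook from its rest, reached over the guard and drew the red fin about 19–20 mm until it met its stop. I then laid the hook back in its rest and handed the job in at about 28 s.

- **Pull:** I held it against the stop for about 3 s without a break. The sampled readings along the pull stayed at 9–11 N, and I saw nothing near 20 N. The pull force was only sampled, mostly at the end of each move.
- **Side force during the pull:** The wrist also read about 4–5 N of extra downward force on the tool while I was pulling. I put this down to friction at the fin. The pictures showed the rod well clear of the guard rail.
- **Last checks:** The final picture shows the fin still at home, the hook upright in both forks and the ornaments visibly unmoved. I compared the ornaments by eye only, not by measurement. The measured hook origin was (569, -196, 84) mm, against an expected height of 85 mm, and the tip matched its starting position to within the roughly 3–4 mm measuring scatter.
- **Disagreement:** Camera estimates of the turntable's heading and the light box's position differed by about 3° and 10 mm. I therefore found the fin and its stop by feel.

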